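# Tip the parts tray and scoop up the shafts

### The job

Slowly press the yellow tab down so that the parts tray tips to its stop and all three steel shafts roll together against its low-end wall. Then take the scoop by its red grip, slide it down the tray floor under the shafts, its nose into the slot below the wall, to gather all three at once, and set the loaded scoop down upright in the middle of the blue mat with the shafts still in it. Do not touch the shafts with the fingers.

Things in the scene. Friction and masses are not known exactly. Their poses are not given: they have to be found in the camera images.
- tray (a joint): Tilt (rad) of the aluminium tray on its dark fixed stand: 0 level, + as its low end (yellow tab, away from robot) goes down, stop at 0.16. Pivot axis 58 mm above bench, in the floor plane, mid-floor. Friction holds it anywhere; about 3 N on the tab tips it. Floor inside 200 x 124 mm, walls 30 mm high with 7 mm rims. Stand 176 mm wide, its side cheeks 73 mm high.
- tray_low (a point): Floor point, mid-width, below the low-end wall's inner face, 100 mm from the pivot. Axes: x along the floor to the low end (about world +x), y across, z normal to floor. This wall hangs from 30 down to 7 mm above the floor; through that slot the scoop's nose can pass 30 mm on over the floor lip (no shaft can). Tipped slowly (2 s) the shafts roll to rest here, within 60 mm of the wall.
- tray_tab (a point): Middle of the top of the yellow ribbed press tab (38 mm long, 60 wide, 4 thick) on the rim of the low end; 26 mm beyond tray_low along tray x, 30 mm above the floor plane. At the stop its top is about 68 mm above the bench.
- shaft_1: First steel shaft: 90 mm long, middle 64 mm of it 16 mm thick, ends 12 mm thick, a brass band near one side of the middle; about 70 g. Origin at its centre, y along the shaft. The shafts start loose, roughly across the level tray.
- shaft_2: Second shaft, like the first; origin at its centre, y along the shaft.
- shaft_3: Third shaft, like the first; origin at its centre, y along the shaft.
- scoop: Flat steel scoop, red grip, 0.18 kg, on its flat underside. Origin on the underside, x to the nose, y across, z up. Pan 112 mm wide, no sides, floor 2 mm. Smooth nose: edge at x = +40 mm, ramp to a 4.5 mm ridge at x = +28, then a pocket to the back plate (36 mm high) at x = -39. Shafts behind the ridge stay in the pocket: pass the nose 20 mm or more under the tray wall. Base ends at x = -64.
- scoop_pan (a point): Middle of the top of the scoop's pan floor, 2 mm above the scoop's origin; axes as the scoop.
- scoop_grip (a point): Grip point: x = -46, y = 0, z = 80 mm in the scoop's axes, inside the red grip, which is 14 mm thick along scoop x (close the fingers along x), 40 mm wide along y, and reaches from z = 55 to 105 mm.
- mat: Thin blue mat, 120 mm (x) by 130 mm (y), 3 mm thick, fixed on the bench; origin at the centre of its underside.
Mind the look-alikes: they are no part of the job. There is more than one size of the scoop; the one meant has the size given above.

How it is judged:
By the outcome, as a careful person would: the job done as asked, in the order asked, and still so for the second after the job is handed in, with the robot touching nothing.
It also fails if it takes over 72 s, if anything falls off the work surface, if the arm or the gripper's body presses on something with over 40 N, if the wrist force passes 120 N, or if a joint passes its speed limit or range.

### The arm

A 6-joint arm with a two-finger parallel gripper is mounted at the origin on a cart in front of the work surface, level with it; the furniture and walls round the work are solid. World frame = base frame: x ahead of the robot, y to its left, z up, the work surface at z = 0. Lengths are in m, angles in degrees, forces in N, time in s.
With the tool pointing down it reaches from about 0.375 to 0.975 m from the base axis. Payload 3.8 kg.
Tool frame: the origin (TCP) lies on the front face of the gripper's body, between the roots of the fingers; the fingertips stand 73 mm ahead of it and the grasp point (between the pads) lies 54 mm ahead of it (nose_length is the distance from the TCP to the fingertips, in m); z points along the fingers, y is the line along which they close (so a half turn about z gives the same grasp; the last joint's range is limited). The gripper opens to 85 mm and grips with 20 to 120 N. Pads are 22 mm wide; open, the fingers measure 114 mm over their backs; the gripper's body (76 mm by 85 mm) begins 54 mm behind the grasp point. The pads swing forward as they close: fully open they stand 13 mm farther back than shut.
Start: joints at [70.48, 15.12, 91.902, -0, 72.978, -2.114], TCP at [0.202, 0.644, 0.304] pointing down, gripper open.
Joint ranges: [-150.88, 150.88], [-54.13, 125.18], [17.81, 147.31], [-75.09, 255.09], [0, 152.58], [-146.25, 146.25]. Speed limits (degrees/s): [147.25, 147.25, 180, 180, 180, 180].

### API

Orientations are given as [roll, pitch, yaw] about the fixed x, y, z axes, in that order (R = Rz(yaw) Ry(pitch) Rx(roll)).
In Python, from workcell import get_obs, camera, finish_job, search_frame, nose_length gives the robot as it stands.
- The arm moves only by the shell command python3 -m crank 'ROWS' [OPENING]. ROWS is JSON, a list of rows, each a list of 4 numbers: the shift along the tool's x, y, z in cm, then the turn about the tool's z in degrees. A call has 1 to 5 rows; each row is the pose to reach, as a shift and turn from the pose commanded when the call began, along the tool's axes at that moment; what a row does not reach only later rows make up. A row lasts 1/8 s, in which the tool goes at most 62.5 mm and 10.7 degrees, less where a joint would pass 70% of its speed; a pose out of reach is approached as far as the arm can. A call with a gripper value outside its range is refused whole. OPENING is the opening, from 0 (shut) to 1 (fully open), set as the call begins (- or left out, the last holds). The fingers move at their own pace and stop on an object; the grip force is fixed at half the most. Time passes only in rows, so rows that repeat a pose let the fingers close. It gives the time, the measured TCP pose, the force, the opening and the grip force at its end, in the units of the state.
- get_obs(): the state, without advancing time (a new reading comes with each control period).
- camera(name): name is "scene" or "top" or "wrist"; returns a dict with "image" (420x560x3 uint8, blue, green, red), "fx", "fy", "cx", "cy" (pixels), "distortion" ([k1, k2, p1, p2, k3] as OpenCV has them; the pictures are not rectified), "rvec" (rotation vector, rad) and "tvec" (3), from world to camera coordinates, as OpenCV has them. Camera axes: x right, y down, z forward; pixel columns grow to the right and rows downward; lengths in m; the calibration is good to about 2 mm. A picture is of the moment at which its call begins. There is no depth.
- finish_job(): hands the job in; it is judged then, once.
Trained networks look in a picture, given as the dict that the camera call returned (one of the last four; its "shot" number tells which), for a name from the list of things; names that differ only in an ending like _2 or _b are one class to them, and where a whole thing is asked for, a point or a joint stands for the part that bears it (a point fixed in the world has none). Each returns a list of dicts, best first, with "p" (0 to 1); they miss things now and then, are a little off and sometimes report something else, mostly with a low value. They report only what shows in the picture. A call takes as long as a camera call. They do not tell look-alikes from the thing itself.
- search_frame(picture, target): "at" ([x, y, z] in m, in world coordinates, good to about 4 mm: the middle of the surface that is visible of it).
The state is a dict: "time": time; "q": joint angles; "qvel": joint speeds; "joint_efforts": joint torques, N m; "ee_pos": TCP position; "tcp_rot": TCP orientation; "force": force on the tool from outside, world axes, zero at the start; "ft_torque": the same for the moment, N m; "gripper_width": finger opening in m; "gripper_force": force on a finger pad.
Only numpy, scipy, OpenCV 4.12 (cv2) and the standard library are available. Lean on these libraries where they do the work, as an engineer would, in place of code of your own. Each camera call takes 0.05 s, during which the arm holds its last target. There are 200 camera calls.

## Working session

There is one attempt and no reset: what is moved stays moved. The work goes in short steps, Python scripts to look and compute and a shell command to move; the robot and the scene stay as the last step left them, time stands still between calls to the robot, and variables do not carry over. Pictures are saved under pics/ and viewed, at most 10 in all, crops included, and the job is handed in when it is done.

```bash
ls; mkdir -p pics
cat > h.py <<'E'
import numpy as np, cv2
from scipy.spatial.transform import Rotation as R
from workcell import *
def snap(name,fn=None):
    c=camera(name)
    if fn: cv2.imwrite('pics/'+fn,c['image'])
    return c
def ray(c,uv):
    K=np.array([[c['fx'],0,c['cx']],[0,c['fy'],c['cy']],[0,0,1.]])
    n=cv2.undistortPoints(np.array([[uv]],float),K,np.array(c['distortion']))[0,0]
    Rm=cv2.Rodrigues(np.array(c['rvec'],float))[0]
    return -Rm.T@np.array(c['tvec']), Rm.T@np.array([n[0],n[1],1])
def onz(c,uv,z):
    o,d=ray(c,uv); return o+d*(z-o[2])/d[2]
def tool(p):  # world pos -> shift in tool axes cm of TCP
    o=get_obs(); r=o['tcp_rot']; M=R.from_euler('xyz',r,degrees=True)
    return M.inv().apply(np.array(p)-o['ee_pos'])*100
E
python3 - <<'E'
from h import *
o=get_obs(); print({k:o[k] for k in('time','ee_pos','tcp_rot','force','gripper_width')})
for n in('top','scene'):
    c=snap(n,n+'0.png'); 
    for t in('tray_tab','shaft_1','scoop','scoop_grip','mat','tray'):
        print(n,t,[(np.round(d['at'],3).tolist(),round(d['p'],2)) for d in search_frame(c,t)][:5])
E
```

```text
pics
{'time': 0.0, 'ee_pos': array([0.20174962, 0.64353964, 0.30255103]), 'tcp_rot': array([-1.79870676e+02, -3.80419344e-03,  1.62591249e+02]), 'force': array([-0.66657799,  0.4114384 , -0.02619581]), 'gripper_width': 0.08529895529262727}
top tray_tab [([0.514, 0.284, 0.053], 0.64)]
top shaft_1 [([0.458, 0.286, 0.075], 0.58), ([0.508, 0.281, 0.071], 0.5), ([0.428, 0.3, 0.074], 0.48)]
top scoop [([0.649, -0.078, 0.001], 0.86), ([0.436, -0.132, 0.0], 0.71)]
top scoop_grip [([0.433, -0.132, 0.001], 0.93), ([0.645, -0.081, 0.0], 0.93)]
top mat [([0.446, -0.356, 0.003], 0.63)]
top tray [([0.522, 0.28, 0.057], 0.65)]
scene tray_tab [([0.466, 0.328, 0.078], 0.74)]
scene shaft_1 []
scene scoop [([0.401, -0.142, 0.011], 0.64)]
scene scoop_grip [([0.402, -0.146, 0.015], 0.93), ([0.657, -0.072, 0.008], 0.61)]
scene mat [([0.438, -0.357, 0.0], 0.72), ([0.404, -0.144, 0.012], 0.3)]
scene tray [([0.4, -0.144, 0.009], 0.63), ([0.474, 0.324, 0.082], 0.61)]
```

View pics/top0.png

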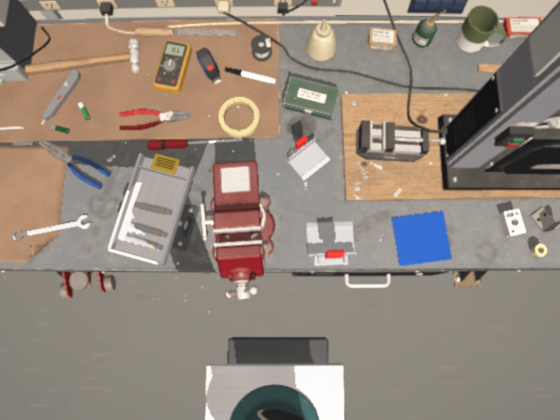

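View pics/scene0.png

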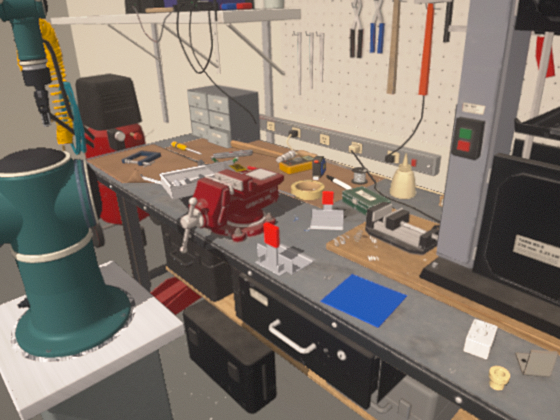

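The top view shows the tray at about (152,210), with its yellow tab at (165,163) and the low end up, rotated a little. Two scoops lie at (330,243), the larger, and (308,155), the smaller. The mat is at (422,238), and a tall vise at (238,220) stands between tray and scoops.

Run:
```python
import cv2,numpy as np
im=cv2.imread('pics/top0.png')
a=cv2.resize(im[145:275,100:210],None,fx=4.5,fy=4.5,interpolation=cv2.INTER_CUBIC)
b=cv2.resize(im[215:275,300:360],None,fx=4.5,fy=4.5,interpolation=cv2.INTER_CUBIC)
d=cv2.resize(im[125:185,280:340],None,fx=4.5,fy=4.5,interpolation=cv2.INTER_CUBIC)
o=np.zeros((585,770,3),np.uint8); o[:585,:495]=a; o[:270,500:770]=b; o[280:550,500:770]=d
cv2.imwrite('pics/crop0.png',o)
```

```text
(no output)
```

View pics/crop0.png

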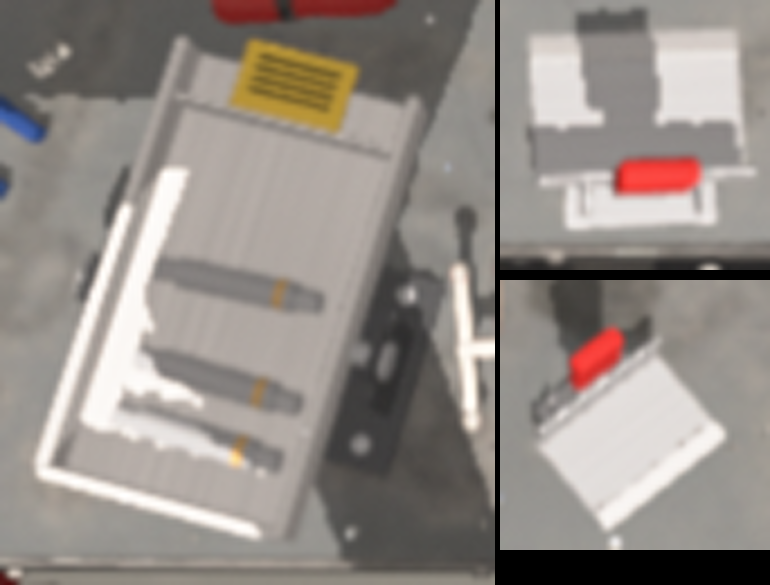

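```bash
cat > m.py <<'E'
from h import *
c=snap('top')
def A(u,v,x0,y0,z): return onz(c,((u+.5)/4.5-.5+x0,(v+.5)/4.5-.5+y0),z)
pr=lambda n,p:print(n,np.round(p,4))
for n,u,v in(('TL',183,40),('TR',418,98),('BL',40,470),('BR',290,535),('tab',295,86),('tabTL',248,40),('tabTR',358,66),('tabBL',232,103),('tabBR',340,133)): pr(n,A(u,v,100,145,.088))
for n,u,v in(('s1a',160,270),('s1b',323,302),('s3b',280,460)): pr(n,A(u,v,100,145,.066))
for n,u,v,z in(('noseL',530,36,0),('noseR',738,30,0),('bpL',540,182,.036),('bpR',755,172,.036),('baseL',567,227,0),('baseR',715,222,0),('gL',617,178,.105),('gR',700,172,.105)): pr(n,A(u-500,v,300,215,z))
for n,u,v,z in(('fn1',605,528,0),('fn2',725,432,0),('fb1',538,435,0),('fb2',655,345,.03)): pr(n,A(u-500,v-280,280,125,z))
for u,v in((393,215),(444,211),(450,261),(399,265)): pr('mat',onz(c,(u,v),.003))
E
python3 m.py
```

```text
TL [0.6316 0.3132 0.088 ]
TR [0.5998 0.1895 0.088 ]
BL [0.4083 0.3732 0.088 ]
BR [0.3762 0.2456 0.088 ]
tab [0.6065 0.2534 0.088 ]
tabTL [0.6314 0.2791 0.088 ]
tabTR [0.6171 0.2212 0.088 ]
tabBL [0.5976 0.2857 0.088 ]
tabBR [0.5814 0.229  0.088 ]
s1a [0.5145 0.3248 0.066 ]
s1b [0.4975 0.2391 0.066 ]
s3b [0.416  0.2577 0.066 ]
noseL [ 0.4823 -0.0757  0.    ]
noseR [ 0.4854 -0.1885  0.    ]
bpL [ 0.3998 -0.0784  0.036 ]
bpR [ 0.4046 -0.1901  0.036 ]
baseL [ 0.3793 -0.0943  0.    ]
baseR [ 0.3817 -0.1733  0.    ]
gL [ 0.3949 -0.1124  0.105 ]
gR [ 0.3977 -0.153   0.105 ]
fn1 [ 0.5899 -0.0686  0.    ]
fn2 [ 0.6448 -0.1359  0.    ]
fb1 [ 0.6432 -0.032   0.    ]
fb2 [ 0.6852 -0.0958  0.03  ]
mat [ 0.5001 -0.2878  0.003 ]
mat [ 0.5097 -0.4147  0.003 ]
mat [ 0.387  -0.4217  0.003 ]
mat [ 0.3783 -0.297   0.003 ]
```

Run:
```python
from h import *
print(nose_length); print(tool([.6085,.2529,.19]), np.linalg.norm(np.array([.6085,.2529])-get_obs()['ee_pos'][:2]))
```

```text
0.0726
[-50.49565003 -25.16648333  11.39217068] 0.5641948082044471
```

```bash
python3 -m crank '[[-5,-2.5,0,0],[-10,-5,0,0],[-15,-7.5,0,0],[-20,-10,0,0],[-25,-12.5,0,0]]' 0; python3 -m crank '[[-5,-2.5,0,0],[-10,-5,0,0],[-15,-7.5,2,0],[-20,-10,4,0],[-25.3,-12.6,6,0]]' 0
python3 - <<'E'
from h import *
o=get_obs(); print(o['time'],o['ee_pos'],o['tcp_rot'],o['force'],o['gripper_width'], tool([.6085,.2529,.165]))
E
```

```text
time: 1.38
ee_pos: [0.4042, 0.4487, 0.3042]
tcp_rot: [180.0, 0.0, 162.6]
force: [1.2, 0.3, 0.2]
gripper_width: 0.0002
gripper_force: 0.0
time: 2.0
ee_pos: [0.608, 0.2529, 0.2437]
tcp_rot: [180.0, 0.0, 162.6]
force: [-0.3, 0.1, 0.4]
gripper_width: -0.0002
gripper_force: 0.0
2.0 [0.60802559 0.25287182 0.24372212] [1.79955085e+02 3.75634261e-02 1.62602325e+02] [-0.28782359  0.1303305   0.380744  ] -0.00020064158754543003 [-0.0392675   0.01070281  7.87225067]
```

```bash
python3 -m crank '[[0,0,3,0],[0,0,6,0],[0,0,7.5,0],[0,0,7.8,0],[0,0,7.9,0]]' 0|sed -n '2p;4p'; for i in 1; do python3 -m crank '[[0,0,0.1,0],[0,0,0.2,0],[0,0,0.3,0],[0,0,0.4,0],[0,0,0.5,0]]' 0|sed -n '2p;4p';python3 -m crank '[[0,0,0.1,0],[0,0,0.2,0],[0,0,0.3,0],[0,0,0.4,0],[0,0,0.5,0]]' 0|sed -n '2p;4p';python3 -m crank '[[0,0,0.1,0],[0,0,0.2,0],[0,0,0.3,0],[0,0,0.4,0],[0,0,0.5,0]]' 0|sed -n '2p;4p'; done
```

```text
ee_pos: [0.6073, 0.2547, 0.166]
force: [0.1, -0.8, 0.4]
ee_pos: [0.6069, 0.2541, 0.1601]
force: [-1.1, -0.5, 2.2]
ee_pos: [0.6072, 0.2542, 0.1551]
force: [1.9, 0.2, 2.4]
ee_pos: [0.6067, 0.2542, 0.1497]
force: [1.9, 0.2, 2.6]
```

```bash
python3 -m crank '[[0,0,0.1,0],[0,0,0.2,0],[0,0,0.3,0],[0,0,0.4,0],[0,0,0.5,0]]' 0|sed -n '2p;4p';python3 -m crank '[[0,0,0.1,0],[0,0,0.2,0],[0,0,0.3,0],[0,0,0.4,0],[0,0,0.5,0]]' 0|sed -n '2p;4p';python3 -m crank '[[0,0,0.1,0],[0,0,0.1,0],[0,0,0.1,0]]' 0|sed -n '2p;4p'
```

```text
ee_pos: [0.6061, 0.2539, 0.1442]
force: [0.8, -0.0, 0.6]
ee_pos: [0.6066, 0.2541, 0.1426]
force: [-8.2, -3.0, 17.9]
ee_pos: [0.6066, 0.2541, 0.1426]
force: [-8.0, -4.2, 18.2]
```

```bash
python3 -m crank '[[0,0,-0.5,0],[0,0,-1.5,0],[0,0,-6,0],[4,-1,-12,0],[9,-2.8,-18,0]]' 1|sed -n '2p;4p'; python3 -m crank '[[5,-1.5,-2,2.8],[5,-1.5,-2,2.8]]' 1|sed -n '1,3p'
python3 - <<'E'
from h import *
c=snap('wrist'); t=snap('top')
a=cv2.resize(t['image'][145:275,100:210],None,fx=2.8,fy=2.8,interpolation=cv2.INTER_CUBIC)
o=np.zeros((420,790,3),np.uint8); o[:,:480]=cv2.resize(c['image'],(480,360)) .repeat(1,0) if 0 else cv2.resize(c['image'],(480,420)); o[:a.shape[0],482:482+a.shape[1]]=a
cv2.imwrite('pics/tip.png',o)
for n in('tray_tab','shaft_1'): print(n,[(np.round(d['at'],3).tolist(),round(d['p'],2)) for d in search_frame(c,n)])
E
```

```text
ee_pos: [0.5304, 0.255, 0.2993]
force: [0.5, 0.7, 1.2]
time: 7.0
ee_pos: [0.4768, 0.256, 0.3206]
tcp_rot: [179.8, 0.1, 159.9]
tray_tab [([0.474, 0.29, 0.07], 0.97)]
shaft_1 [([0.544, 0.26, 0.066], 0.77), ([0.58, 0.269, 0.057], 0.71), ([0.562, 0.264, 0.06], 0.65)]
```

View pics/tip.png

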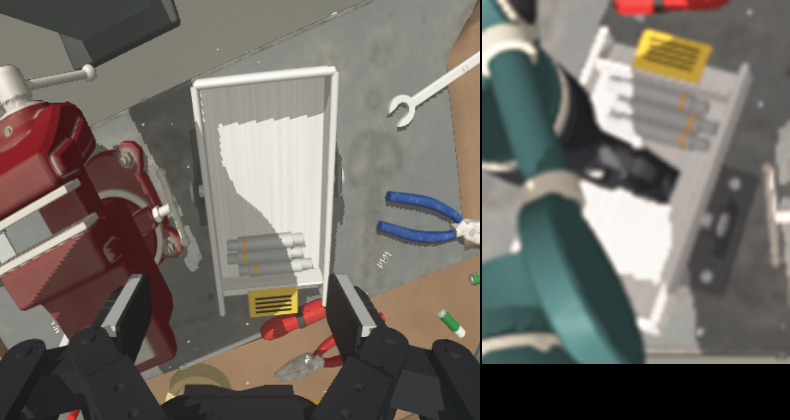

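The shafts now lie together against the low-end wall: in the wrist view at about (265,253), with the tab at (272,302), and the tray is clearly tipped. Next I refine the tray pose from this picture.

Run:
```python
from h import *
c=snap('wrist')
f=560/480
def P(u,v,z): return onz(c,(u*f,v),z)
a,b=P(192,82,.1046),P(338,69,.1046); d,e=P(222,315,.067),P(326,305,.067); t=P(273,302,.0675)
for n,p in zip('abdet',(a,b,d,e,t)): print(n,np.round(p,4))
m1,m2=(a+b)/2,(d+e)/2
print('mid',m1,m2,'yaw',np.degrees(np.arctan2(*(m2-m1)[[1,0]])), 'widths',np.linalg.norm(a-b),np.linalg.norm(d-e))
y=np.array([np.sin(np.radians(14.6)),np.cos(np.radians(14.6))])
print('lat',[round(float(p[:2]@y),4) for p in (m1,m2,t)])
```

```text
a [0.3838 0.2465 0.1046]
b [0.4188 0.3696 0.1046]
d [0.6059 0.1869 0.067 ]
e [0.6384 0.3096 0.067 ]
t [0.6121 0.2504 0.0675]
mid [0.4012901  0.30809314 0.1046    ] [0.62213457 0.2482763  0.067     ] yaw -15.15522654154895 widths 0.12800394349748054 0.12697561736766963
lat [0.3993, 0.3971, 0.3966]
```

```bash
python3 -m crank '[[0,0,-5,-5],[0,0,-10,-11],[0,0,-10,-22],[0,0,-10,-22]]' 1|sed -n '2,3p'
python3 - <<'E'
from h import *
print(tool([.398,-.1337,.42]),tool([.398,-.1337,.132]))
E
```

```text
ee_pos: [0.4795, 0.2554, 0.4171]
tcp_rot: [-180.0, -0.0, -178.3]
[  9.27147324 -38.66197137  -0.26198524] [  9.2467348  -38.64724068  28.53800036]
```

```bash
python3 -m crank '[[1.3,-5.8,0,0],[2.6,-11.6,0,0],[4,-17.4,0,0],[5.4,-23,0,0],[7,-29,0,0]]' 1|sed -n '2p'; python3 -m crank '[[1.2,-5,0,0],[2.3,-9.7,2,0],[2.3,-9.7,7,0],[2.3,-9.7,12,0],[2.3,-9.7,12,0]]' 1|sed -n '2,3p'
python3 - <<'E'
from h import *
c=snap('wrist','w1.png');t=snap('top')
for n in('scoop_grip','scoop'):
  for q in (c,t): print(n,[(np.round(d['at'],3).tolist(),round(d['p'],2)) for d in search_frame(q,n)])
print(tool([.398,-.1337,.132]))
E
```

```text
ee_pos: [0.417, -0.0383, 0.4159]
ee_pos: [0.3943, -0.1333, 0.2919]
tcp_rot: [179.7, -0.7, -178.4]
scoop_grip [([0.426, -0.13, -0.001], 0.88), ([0.638, -0.071, -0.0], 0.57)]
scoop_grip [([0.392, -0.12, 0.004], 0.68), ([0.649, -0.076, 0.0], 0.64)]
scoop [([0.639, -0.079, 0.001], 0.88), ([0.426, -0.135, 0.002], 0.68)]
scoop [([0.396, -0.123, 0.001], 0.8), ([0.647, -0.077, -0.001], 0.64)]
[ 0.17348908  0.11893828 16.82796697]
```

View pics/w1.png

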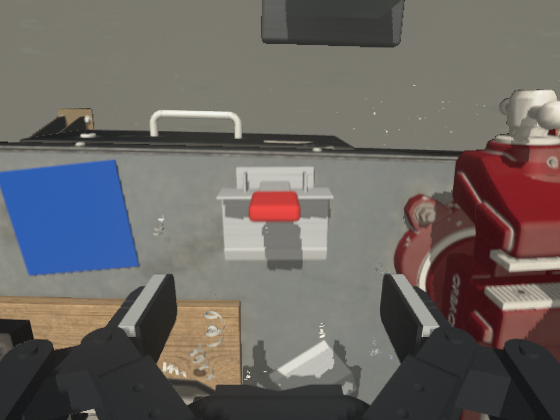

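Run:
```python
from h import *
c=snap('wrist')
for n,u,v,z in(('noseL',224,260,0),('noseR',327,260,0),('bpL',218,190,.036),('bpR',333,190,.036),('gtopL',250,193,.105),('gtopR',299,193,.105),('gfL',250,220,.055),('gfR',299,220,.055)): print(n,np.round(onz(c,(u,v),z),4))
```

```text
noseL [ 0.5061 -0.1948  0.    ]
noseR [ 0.5022 -0.0765  0.    ]
bpL [ 0.4133 -0.1939  0.036 ]
bpR [ 0.4097 -0.0822  0.036 ]
gtopL [ 0.3961 -0.1576  0.105 ]
gtopR [ 0.3949 -0.1197  0.105 ]
gfL [ 0.4364 -0.1611  0.055 ]
gfR [ 0.4349 -0.115   0.055 ]
```

```bash
python3 -m crank '[[0,0.2,2,0],[0,0.2,4,0],[0,0.2,4,0]]' 1|sed -n '2,3p'
python3 - <<'E'
from h import *
o=get_obs();print(o['ee_pos'],o['tcp_rot'],o['time'])
c=snap('wrist')
im=c['image'].astype(int); m=((im[...,2]>130)&(im[...,1]<70)&(im[...,0]<70)).astype(np.uint8)
n,l,s,ce=cv2.connectedComponentsWithStats(m)
for i in range(1,n):
    if s[i,4]>150: print(s[i],ce[i])
cv2.imwrite('pics/w2.png',c['image'])
E
```

```text
ee_pos: [0.3972, -0.1318, 0.2574]
tcp_rot: [180.0, -0.1, -178.2]
[ 0.39716267 -0.13183502  0.25737712] [ 1.79966284e+02 -8.52158312e-02 -1.78194361e+02] 9.725
[515 159  45  32 568] [539.14964789 175.14788732]
[ 244  196   59   35 1316] [273.56079027 211.32826748]
```

View pics/w2.png

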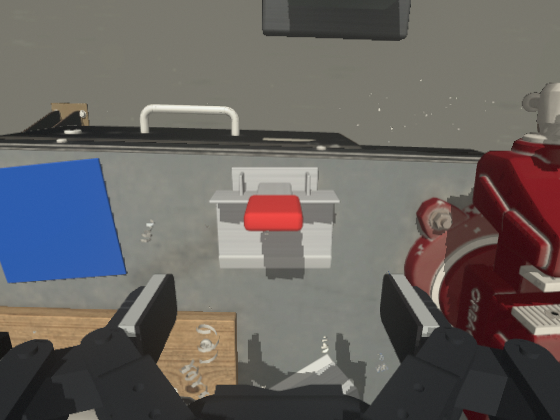

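Run:
```python
from h import *
c=snap('wrist')
for n,u,v,z in(('noseL',219,268,0),('noseR',331,268,0),('bpL',210,198,.036),('bpR',338,198,.036),('gt back L',248,196,.105),('gt back R',299,196,.105),('gt front',273,213,.105),('g low front',273,231,.055)): print(n,np.round(onz(c,(u,v),z),4))
t=snap('top'); cv2.imwrite('pics/t2.png',t['image'])
for q,n in((c,'w'),(t,'t')):
  K=np.array([[q['fx'],0,q['cx']],[0,q['fy'],q['cy']],[0,0,1.]])
  P=np.array([[.398,-.1337,.105],[.444,-.132,0],[.4838,-.132,0],[.402,-.0775,.036],[.402,-.19,.036]])
  print(n,np.round(cv2.projectPoints(P,np.array(q['rvec']),np.array(q['tvec']),K,np.array(q['distortion']))[0][:,0],1).tolist())
```

```text
noseL [ 0.4921 -0.1907  0.    ]
noseR [ 0.4884 -0.0758  0.    ]
bpL [ 0.407  -0.1911  0.036 ]
bpR [ 0.4035 -0.0815  0.036 ]
gt back L [ 0.3846 -0.153   0.105 ]
gt back R [ 0.3836 -0.1198  0.105 ]
gt front [ 0.3958 -0.1364  0.105 ]
g low front [ 0.4281 -0.1362  0.055 ]
w [[277.0, 216.3], [277.6, 225.9], [276.4, 262.4], [342.8, 196.5], [211.1, 192.4]]
t [[335.3, 252.7], [329.7, 238.2], [329.4, 222.0], [308.1, 254.1], [356.3, 254.0]]
```

```bash
python3 -m crank '[[-0.3,-0.3,4,0],[-0.4,-0.35,8,0],[-0.4,-0.35,11,0],[-0.4,-0.35,12.2,0],[-0.4,-0.35,12.5,0]]' 1|sed -n '2,4p'; python3 -m crank '[[0,0,0,0],[0,0,0,0],[0,0,0,0],[0,0,0,0],[0,0,0,0]]' 0; python3 -m crank '[[0,0,-0.3,0],[0,0,-1,0],[0,0,-2,0],[0,0,-3,0],[0,0,-3,0]]' 0;python3 - <<'E'
from h import *
c=snap('wrist','w3.png');o=get_obs();print(o['ee_pos'],o['tcp_rot'],o['time'])
E
```

```text
ee_pos: [0.4022, -0.1358, 0.1332]
tcp_rot: [-180.0, 0.0, -178.2]
force: [0.8, 0.2, -0.1]
time: 11.12
ee_pos: [0.4028, -0.136, 0.134]
tcp_rot: [-179.9, 0.1, -178.2]
force: [0.7, 0.4, 6.9]
gripper_width: 0.0389
gripper_force: 61.0
time: 11.75
ee_pos: [0.4026, -0.1359, 0.1641]
tcp_rot: [-179.9, 0.1, -178.2]
force: [-0.1, -0.2, -1.4]
gripper_width: 0.0394
gripper_force: 60.4
[ 0.40216468 -0.13574123  0.16349052] [-1.79960272e+02  8.29007185e-02 -1.78200606e+02] 11.8
```

View pics/w3.png

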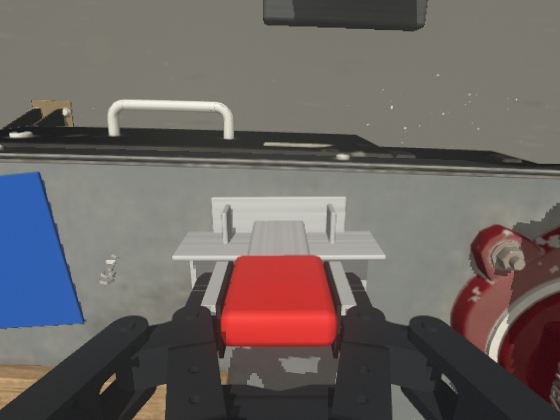

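```bash
python3 -m crank '[[0,0,-4,0],[0,0,-9,0],[0,0,-15,0],[0,0,-21,0],[0,0,-25.5,0]]' 0|sed -n '2,3p'
python3 - <<'E'
from h import *
print(tool([.4293,.3001,.42]))
E
```

```text
ee_pos: [0.4018, -0.1356, 0.4204]
tcp_rot: [-179.9, 0.1, -178.2]
[-4.11479346e+00  4.34599644e+01  9.43865248e-03]
```

```bash
python3 -m crank '[[-0.4,4,0,0],[-0.8,9,0,0],[-1.3,14,0,0],[-1.8,19,0,0],[-2.3,24,0,4]]' 0|sed -n '2p'; python3 -m crank '[[-0.5,5,0,3],[-1,10,0,6],[-1.5,15,0,10],[-2,19.5,0,12.8],[-2,19.5,0,12.8]]' 0|sed -n '2,3p;5,6p'
python3 - <<'E'
from h import *
o=get_obs();print(o['force'],tool([.4293,.3001,.27]))
E
```

```text
ee_pos: [0.4168, 0.1066, 0.4173]
ee_pos: [0.4444, 0.3016, 0.4163]
tcp_rot: [-179.9, -0.1, 165.2]
gripper_width: 0.0396
gripper_force: 61.7
[ 0.2032252  -0.39273048 -2.12719966] [ 1.39397613 -0.52072816 14.63317696]
```

```bash
python3 -m crank '[[0.5,-0.2,3,0.2],[1,-0.4,7,0.2],[1.4,-0.5,11,0.2],[1.4,-0.5,14.6,0.2],[1.4,-0.5,14.6,0.2]]' 0|sed -n '1,4p'
python3 - <<'E'
from h import *
c=snap('wrist');t=snap('scene');o=get_obs();print(o['ee_pos'],o['tcp_rot'])
w=np.zeros((420,800,3),np.uint8); w[:,:540]=cv2.resize(c['image'],(540,420)); s=cv2.resize(t['image'][100:230,110:240],(258,258)); w[:258,542:]=s
cv2.imwrite('pics/w4.png',w)
E
```

```text
time: 14.3
ee_pos: [0.4276, 0.2956, 0.268]
tcp_rot: [-179.6, -0.3, 164.8]
force: [0.2, -0.1, -1.2]
[0.43014505 0.29744185 0.27244755] [-1.79995799e+02  1.02992141e-02  1.64769012e+02]
```

View pics/w4.png

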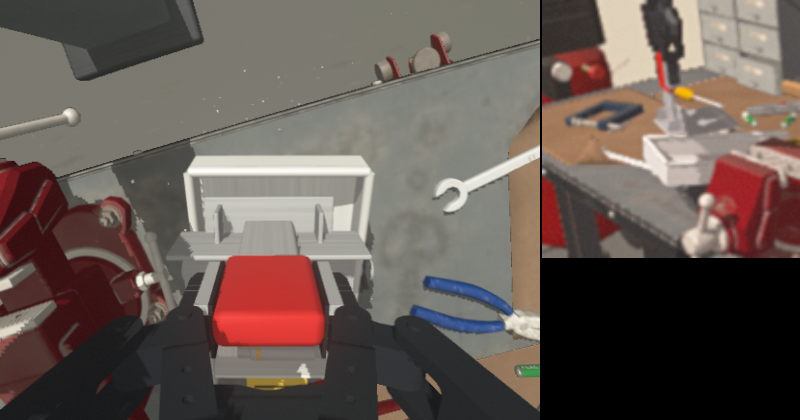

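Run:
```python
from h import *
c=snap('wrist');f=560/540
def L(n,u,v,z):
    p=onz(c,(u*f,v),z); a=np.radians(15); print(n,'u %.4f lat %.4f'%(p[0]*np.cos(a)-p[1]*np.sin(a),p[0]*np.sin(a)+p[1]*np.cos(a)))
o=get_obs();b=o['ee_pos'][2]-.134; a=np.radians(15);p=o['ee_pos']
print('tcp u %.4f lat %.4f'%(p[0]*np.cos(a)-p[1]*np.sin(a),p[0]*np.sin(a)+p[1]*np.cos(a)),p)
L('rimL in',202,178,.1046);L('rimR in',361,176,.1046);L('rimL o',185,157,.1046);L('rimR o',372,155,.1046)
L('bpL',166,258,b+.036);L('bpR',371,258,b+.036);L('rearL',203,197,b);L('rearR',334,196,b)
print(tool([.4293,.3001,.207]))
```

```text
tcp u 0.3390 lat 0.3993 [0.43078567 0.29794657 0.27357413]
rimL in u 0.3160 lat 0.3513
rimR in u 0.3150 lat 0.4643
rimL o u 0.3015 lat 0.3403
rimR o u 0.3005 lat 0.4709
bpL u 0.3422 lat 0.3433
bpR u 0.3426 lat 0.4536
rearL u 0.3196 lat 0.3581
rearR u 0.3193 lat 0.4389
[0.21195086 0.15729334 6.65732099]
```

Run:
```python
from h import *
c=snap('wrist'); g=cv2.cvtColor(c['image'],cv2.COLOR_BGR2GRAY)
for v in(166,185,215): print(v,'L',g[v,185:225].tolist(),'R',g[v,355:400].tolist())
for u in (270,300): print('col',u,g[150:200,u].tolist())
print('rear',200,g[203,200:220].tolist(),g[203,335:355].tolist()); print('bp',g[256,165:185].tolist(),g[256,375:395].tolist())
```

```text
166 L [188, 213, 213, 213, 216, 223, 225, 225, 225, 224, 224, 224, 224, 224, 224, 224, 224, 224, 224, 223, 224, 224, 223, 223, 224, 223, 224, 223, 223, 222, 223, 223, 223, 222, 223, 223, 222, 223, 222, 223] R [215, 215, 216, 215, 215, 215, 215, 216, 214, 215, 215, 214, 215, 214, 215, 215, 215, 214, 215, 210, 212, 217, 216, 211, 176, 147, 138, 138, 136, 135, 134, 134, 134, 134, 134, 136, 134, 133, 133, 134, 135, 134, 135, 133, 133]
185 L [76, 86, 183, 218, 219, 219, 216, 207, 193, 172, 146, 117, 108, 111, 111, 110, 110, 118, 157, 191, 168, 148, 151, 150, 149, 147, 145, 148, 150, 152, 149, 148, 146, 147, 146, 145, 146, 147, 145, 144] R [145, 146, 147, 145, 138, 121, 113, 112, 112, 116, 132, 138, 162, 193, 210, 218, 220, 220, 218, 215, 200, 170, 142, 135, 135, 136, 136, 135, 135, 135, 134, 132, 132, 132, 133, 134, 134, 134, 132, 133, 133, 132, 131, 133, 134]
215 L [82, 82, 82, 82, 81, 100, 198, 219, 220, 218, 213, 203, 187, 162, 133, 111, 111, 111, 111, 110, 111, 121, 144, 145, 147, 149, 154, 177, 194, 193, 194, 194, 195, 195, 195, 185, 164, 189, 193, 185] R [220, 200, 158, 143, 143, 14
[... 422 characters left out ...]
9, 148, 148, 160, 193, 206, 196]
col 300 [215, 215, 215, 215, 214, 216, 216, 212, 210, 219, 233, 243, 250, 252, 247, 234, 218, 192, 158, 135, 142, 149, 148, 148, 148, 148, 148, 148, 147, 147, 147, 147, 148, 149, 147, 148, 147, 147, 148, 147, 146, 147, 146, 147, 147, 146, 164, 196, 203, 195]
rear 200 [111, 110, 109, 111, 118, 144, 144, 146, 148, 149, 153, 165, 197, 199, 198, 199, 198, 199, 199, 199] [199, 200, 200, 199, 199, 199, 199, 199, 199, 195, 181, 195, 219, 219, 219, 221, 222, 221, 221, 223]
bp [84, 80, 79, 80, 80, 81, 80, 105, 112, 113, 112, 112, 112, 112, 112, 112, 112, 113, 112, 113] [207, 206, 208, 207, 207, 207, 207, 208, 208, 207, 163, 130, 124, 123, 120, 118, 117, 117, 115, 115]
```

Run:
```python
from h import *
c=snap('wrist');a=np.radians(15)
def L(n,u,v,z):
    p=onz(c,(u,v),z); print(n,'u %.4f lat %.4f'%(p[0]*np.cos(a)-p[1]*np.sin(a),p[0]*np.sin(a)+p[1]*np.cos(a)))
p=get_obs()['ee_pos'];b=p[2]-.134
print('tcp u %.4f lat %.4f'%(p[0]*np.cos(a)-p[1]*np.sin(a),p[0]*np.sin(a)+p[1]*np.cos(a)))
for z in(.095,.1025): L('rim215',281.45,215,z);L('rim185',281.3,185,z);L('rimL',190.3,215,z);L('rimR',372.6,215,z)
L('bp',278.4,256,b+.036);L('rear',278.0,203,b);print(c['cx'])
```

```text
tcp u 0.3392 lat 0.3998
rim215 u 0.3478 lat 0.4022
rim185 u 0.3250 lat 0.4021
rimL u 0.3475 lat 0.3346
rimR u 0.3481 lat 0.4699
rim215 u 0.3453 lat 0.4021
rim185 u 0.3231 lat 0.4020
rimL u 0.3450 lat 0.3365
rimR u 0.3456 lat 0.4678
bp u 0.3425 lat 0.3997
rear u 0.3248 lat 0.3996
278.1825749155508
```

Run:
```python
from h import *
print(tool([.4364,.2995,.21]))
```

```text
[-0.46384742  0.23084979  6.42442758]
```

```bash
python3 -m crank '[[-0.46,0.23,1,-0.2],[-0.46,0.23,3,-0.2],[-0.46,0.23,5,-0.2],[-0.46,0.23,6,-0.2],[-0.46,0.23,6.2,-0.2]]' 0|sed -n '2,4p';python3 -m crank '[[0,0,0.1,0],[0,0,0.2,0],[0,0,0.3,0],[0,0,0.4,0],[0,0,0.5,0]]' 0|sed -n '2,4p'; python3 -m crank '[[0,0,0.05,0],[0,0,0.05,0]]' 0|sed -n '2,4p'
```

```text
ee_pos: [0.4348, 0.2988, 0.2091]
tcp_rot: [-180.0, -0.0, 165.0]
force: [0.2, -0.0, -1.0]
ee_pos: [0.4349, 0.299, 0.2048]
tcp_rot: [180.0, 0.0, 165.0]
force: [0.4, 1.5, -2.8]
ee_pos: [0.435, 0.299, 0.2047]
tcp_rot: [180.0, 0.0, 165.0]
force: [-0.2, -1.5, 1.8]
```

```bash
python3 -m crank '[[0,0,0,0],[0,0,0,0],[0,0,0,0],[0,0,0,0],[0,0,0,0]]' 0.75|sed -n '2,5p'; python3 -m crank '[[-1.25,0,0.3,0],[-1.25,0,0.3,0],[-1.25,0,0.3,0]]' 0.75|sed -n '1,5p'
python3 - <<'E'
from h import *
c=snap('wrist');t=snap('scene');o=get_obs();print(o['ee_pos'],o['tcp_rot'])
w=np.zeros((420,800,3),np.uint8); w[:,:540]=cv2.resize(c['image'],(540,420)); s=cv2.resize(t['image'][100:230,110:240],(258,258)); w[:258,542:]=s
cv2.imwrite('pics/w5.png',w)
E
```

```text
ee_pos: [0.4349, 0.2989, 0.2042]
tcp_rot: [-180.0, -0.0, 165.0]
force: [-0.3, -0.8, 0.2]
gripper_width: 0.064
time: 17.05
ee_pos: [0.4472, 0.2955, 0.2011]
tcp_rot: [-180.0, -0.0, 165.0]
force: [0.4, 0.6, -0.0]
gripper_width: 0.0641
[0.44695704 0.29564153 0.20117853] [-1.79993030e+02 -1.44894632e-02  1.64981418e+02]
```

View pics/w5.png

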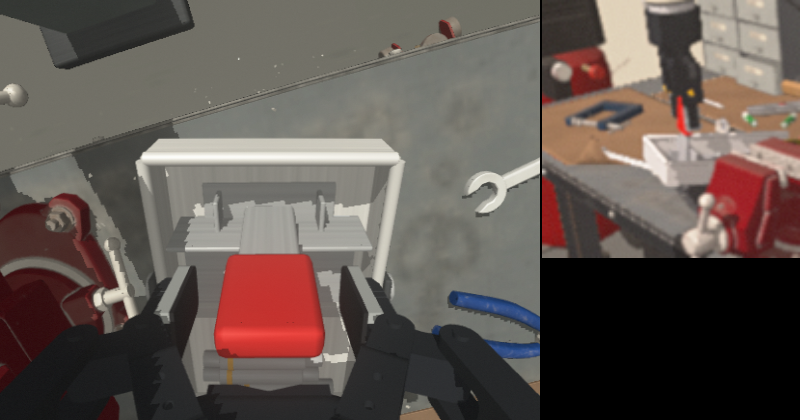

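The scoop lies flat and centred on the tipped tray floor: back plate at (170–370, 245), rims at 150 and 390, shafts ahead at (260,365). I regrip across y and slide down the slope.

```bash
python3 -m crank '[[0,0,0,0],[0,0,0,0],[0,0,0,0],[0,0,0,0],[0,0,0,0]]' 0|sed -n '2,6p'; python3 -m crank '[[-0.5,0,0.08,0],[-1,0,0.16,0],[-1.5,0,0.24,0],[-2,0,0.32,0],[-2.5,0,0.4,0]]' 0|sed -n '2,5p'; python3 -m crank '[[-0.5,0,0.08,0],[-1,0,0.16,0],[-1.5,0,0.24,0],[-2,0,0.32,0],[-2,0,0.32,0]]' 0|sed -n '1,6p'
```

```text
ee_pos: [0.447, 0.2958, 0.2015]
tcp_rot: [180.0, 0.0, 165.0]
force: [0.2, 2.1, 2.1]
gripper_width: 0.0396
gripper_force: 60.8
ee_pos: [0.4716, 0.2891, 0.1973]
tcp_rot: [180.0, 0.0, 165.0]
force: [-1.7, 1.1, 3.6]
gripper_width: 0.0393
time: 19.02
ee_pos: [0.4912, 0.2839, 0.194]
tcp_rot: [180.0, 0.1, 165.0]
force: [1.9, 0.2, 3.2]
gripper_width: 0.0398
gripper_force: 61.0
```

```bash
python3 -m crank '[[-0.3,0,0.05,0],[-0.6,0,0.1,0],[-0.9,0,0.145,0],[-1.2,0,0.19,0],[-1.5,0,0.24,0]]' 0|sed -n '2,4p'; python3 -m crank '[[-0.3,0,0.05,0],[-0.6,0,0.1,0],[-0.9,0,0.145,0],[-1.2,0,0.19,0],[-1.5,0,0.24,0]]' 0|sed -n '1,4p';  python3 - <<'E'
from h import *
c=snap('wrist','x1.png');t=snap('top','x2.png')
for n in('shaft_1','tray_tab','scoop'): print(n,[[(np.round(d['at'],3).tolist(),round(d['p'],2)) for d in search_frame(q,n)] for q in (c,t)])
E
```

```text
ee_pos: [0.5048, 0.2803, 0.1918]
tcp_rot: [180.0, -0.0, 165.0]
force: [-2.7, 0.7, 4.9]
time: 20.27
ee_pos: [0.5189, 0.2765, 0.1894]
tcp_rot: [180.0, -0.1, 165.0]
force: [-3.3, 1.1, 6.9]
shaft_1 [[], [([0.564, 0.253, 0.074], 0.64), ([0.583, 0.264, 0.063], 0.45)]]
tray_tab [[([0.445, 0.295, 0.07], 0.91)], [([0.51, 0.247, 0.066], 0.62)]]
scoop [[([0.513, 0.277, 0.088], 0.84)], [([0.509, 0.249, 0.059], 0.87), ([0.648, -0.076, -0.0], 0.73)]]
```

```bash
python3 -m crank '[[-0.25,0,0.04,0],[-0.5,0,0.08,0],[-0.75,0,0.12,0],[-1,0,0.16,0],[-1.2,0,0.19,0]]' 0|sed -n '2,4p'; python3 -m crank '[[-0.2,0,0.03,0],[-0.4,0,0.065,0],[-0.6,0,0.095,0],[-0.8,0,0.13,0],[-0.8,0,0.13,0]]' 0|sed -n '1,5p';  python3 - <<'E'
from h import *
t=snap('top');s=snap('scene');c=snap('wrist')
w=np.zeros((600,800,3),np.uint8); a=cv2.resize(t['image'][140:240,120:220],(500,500),interpolation=cv2.INTER_CUBIC); w[:500,:500]=a
w[:300,500:]=cv2.resize(s['image'][130:220,140:230],(300,300),interpolation=cv2.INTER_CUBIC); w[300:525,500:]=cv2.resize(c['image'],(300,225)); cv2.imwrite('pics/x3.png',w)
E
```

```text
ee_pos: [0.5307, 0.2733, 0.1874]
tcp_rot: [-180.0, -0.1, 165.0]
force: [-4.0, 1.8, 5.2]
time: 21.92
ee_pos: [0.5386, 0.2712, 0.1862]
tcp_rot: [180.0, -0.0, 165.0]
force: [-2.3, 0.9, 5.9]
gripper_width: 0.0393
```

View pics/x3.png

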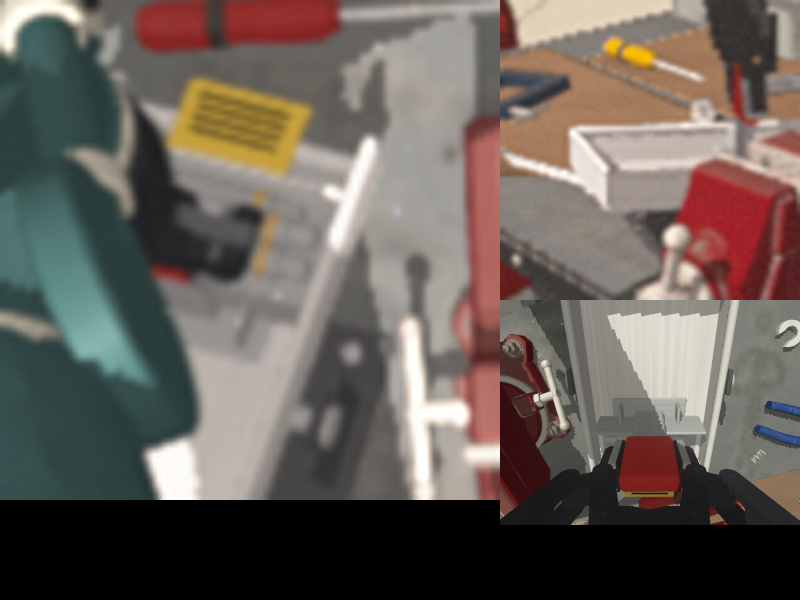

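The three shafts lie side by side with their bands at (262,205–260) in the crop. The plate edge shows at about (268,350), and the tray is still tipped. I check the nose depth numerically.

Run:
```python
from h import *
t=snap('top');c=snap('wrist');a=np.radians(15)
def L(q,n,u,v,z):
    p=onz(q,(u,v),z); print(n,'u %.4f lat %.4f'%(p[0]*np.cos(a)-p[1]*np.sin(a),p[0]*np.sin(a)+p[1]*np.cos(a)))
f=lambda u,v:((u+.5)/5-.5+120,(v+.5)/5-.5+140)
L(t,'tab',*f(240,125),.0675)
for n,u,v in(('b1',264,203),('b2',264,230),('b3',258,260),('e1',322,222),('e2',310,250),('e3',292,282)): L(t,n,*f(u,v),.06)
L(t,'edge',*f(268,350),.086); L(t,'edge0',*f(268,350),.05)
g=lambda u,v:((u-500)*560/300,(v-300)*420/225)
L(c,'plate L',*g(597,433),.086);L(c,'plate R',*g(705,433),.086);L(c,'pl2',*g(650,416),.086);L(c,'base',*g(650,397),.06)
L(c,'tab',*g(648,493),.0675)
g2=cv2.cvtColor(t['image'],cv2.COLOR_BGR2GRAY)
print(g2[195:222,168:184].tolist())
```

```text
tab u 0.5241 lat 0.4020
b1 u 0.4922 lat 0.3818
b2 u 0.4797 lat 0.3778
b3 u 0.4652 lat 0.3762
e1 u 0.4904 lat 0.3524
e2 u 0.4761 lat 0.3539
e3 u 0.4592 lat 0.3575
edge u 0.4220 lat 0.3517
edge0 u 0.4266 lat 0.3615
plate L u 0.4498 lat 0.3502
plate R u 0.4498 lat 0.4558
pl2 u 0.4322 lat 0.4019
base u 0.4199 lat 0.4021
tab u 0.5376 lat 0.3998
[[104, 133, 142, 139, 136, 137, 131, 130, 134, 138, 139, 138, 132, 131, 150, 173], [129, 141, 145, 145, 144, 142, 136, 139, 143, 144, 142, 137, 136, 142, 163, 176], [137, 139, 143, 147, 145, 144, 144, 148, 147, 147, 145, 145, 144, 152, 171, 178], [129, 134, 140, 142, 140, 142, 149, 160, 152, 146, 147, 146, 148, 157, 174, 174], [123, 126, 128, 129, 130, 134, 146, 161, 150, 144, 146, 146, 149, 165, 177, 169], [126, 124, 123, 122, 123, 124, 127, 134, 134, 136, 141, 142, 151, 171, 176, 162], [132, 124, 119, 120, 121, 121, 121, 122, 122, 124, 126, 130, 153, 174, 173, 153], [137, 122, 116, 121, 124, 122, 121, 119, 121, 120, 120, 131, 161, 176, 167, 145], [139, 119, 118, 128, 132, 129, 124, 124, 122, 123, 123, 139, 168, 176, 160, 140], [138, 117, 123, 137
[... 727 characters left out ...]
177, 178, 179, 181, 182, 178, 177, 178, 168, 146, 134, 122, 96, 74], [180, 180, 182, 181, 179, 182, 180, 173, 176, 176, 161, 141, 130, 111, 84, 71], [180, 181, 181, 180, 180, 182, 181, 175, 177, 172, 153, 138, 128, 102, 77, 71], [179, 180, 181, 180, 181, 181, 179, 177, 178, 167, 145, 134, 123, 94, 74, 70], [180, 181, 180, 180, 181, 180, 177, 178, 176, 159, 141, 131, 111, 83, 70, 69], [180, 181, 180, 180, 182, 181, 177, 179, 172, 152, 138, 127, 98, 74, 68, 69], [180, 181, 180, 180, 182, 180, 179, 178, 166, 145, 134, 122, 92, 72, 68, 70], [181, 180, 180, 182, 181, 178, 179, 176, 159, 141, 132, 120, 99, 82, 72, 71], [182, 180, 181, 182, 181, 179, 179, 170, 151, 137, 135, 129, 122, 107, 85, 71]]
```

```bash
python3 -m crank '[[0.2,0,-0.04,0],[0.5,0,-0.09,0],[0.9,0,-0.155,0],[1.3,0,-0.22,0],[1.7,0,-0.285,0]]' 0|sed -n '2,4p'; python3 -m crank '[[0.5,0,-0.08,0],[1,0,-0.16,0],[1.5,0,-0.24,0],[2,0,-0.32,0],[2.5,0,-0.4,0]]' 0|sed -n '1,6p'; python3 -m crank '[[0.3,0,-0.05,0],[0.5,0,-0.08,0],[0.5,0,-0.08,0]]' 0 | sed -n '2,6p'
python3 - <<'E'
from h import *
t=snap('top','x5.png');c=snap('wrist');a=np.radians(15)
for q in(t,c):
  for d in search_frame(q,'shaft_1'):
    p=d['at'];print('u %.4f lat %.4f z %.3f p %.2f'%(p[0]*np.cos(a)-p[1]*np.sin(a),p[0]*np.sin(a)+p[1]*np.cos(a),p[2],d['p']))
p=get_obs()['ee_pos'];print(p[0]*np.cos(a)-p[1]*np.sin(a))
# brass band pixels
im=t['image'];h=cv2.cvtColor(im,cv2.COLOR_BGR2HSV)[150:240,130:220]
m=((h[...,0]>12)&(h[...,0]<28)&(h[...,1]>100)).astype(np.uint8);n,l,s,ce=cv2.connectedComponentsWithStats(m)
for i in range(1,n):
  q=onz(t,ce[i]+[130,150],.062);print(s[i,4],ce[i]+[130,150],'u %.4f lat %.4f'%(q[0]*np.cos(a)-q[1]*np.sin(a),q[0]*np.sin(a)+q[1]*np.cos(a)))
E
```

```text
ee_pos: [0.5221, 0.2755, 0.1889]
tcp_rot: [-180.0, 0.0, 165.0]
force: [3.5, -0.3, 5.1]
time: 23.42
ee_pos: [0.4979, 0.2821, 0.193]
tcp_rot: [180.0, 0.0, 165.0]
force: [1.7, 0.4, -2.0]
gripper_width: 0.0391
gripper_force: 61.0
ee_pos: [0.493, 0.2834, 0.1938]
tcp_rot: [-180.0, -0.0, 165.0]
force: [1.3, -0.3, 0.7]
gripper_width: 0.0392
gripper_force: 61.5
u 0.4579 lat 0.4021 z 0.065 p 0.72
u 0.4291 lat 0.3715 z 0.070 p 0.53
u 0.4397 lat 0.3892 z 0.077 p 0.50
u 0.4251 lat 0.3558 z 0.068 p 0.73
0.4029033107664602
364 [167.44230769 164.49175824] u 0.5255 lat 0.4042
2 [166.  193.5] u 0.4574 lat 0.3861
13 [167.53846154 202.76923077] u 0.4371 lat 0.3759
```

```bash
python3 -m crank '[[0,0,-0.2,0],[0,0,-0.6,0],[0,0,-1.2,0],[0,0,-2,0],[0,0,-3,0]]' 0|sed -n '2,6p'; python3 -m crank '[[0,0,-1.2,0],[0,0,-2.6,0],[0,0,-4,0],[0,0,-5.4,0],[0,0,-6,0]]' 0|sed -n '2,6p'; python3 -m crank '[[0,0,0,0],[0,0,0,0]]' 0|sed -n '2,6p'
python3 - <<'E'
from h import *
t=snap('top','x6.png');c=snap('wrist');s=snap('scene');a=np.radians(15)
for q in(t,c,s):
  print([(np.round(d['at'],3).tolist(),round(d['p'],2)) for d in search_frame(q,'shaft_1')])
im=t['image'];h=cv2.cvtColor(im,cv2.COLOR_BGR2HSV)[150:240,130:220]
m=((h[...,0]>12)&(h[...,0]<28)&(h[...,1]>100)).astype(np.uint8);n,l,s,ce=cv2.connectedComponentsWithStats(m)
for i in range(1,n):
  q=onz(t,ce[i]+[130,150],.15);print(s[i,4],ce[i]+[130,150],'u %.4f lat %.4f'%(q[0]*np.cos(a)-q[1]*np.sin(a),q[0]*np.sin(a)+q[1]*np.cos(a)))
E
```

```text
ee_pos: [0.4933, 0.2832, 0.2243]
tcp_rot: [-180.0, -0.0, 165.0]
force: [-0.6, -0.7, -4.3]
gripper_width: 0.0394
gripper_force: 60.9
ee_pos: [0.4939, 0.2835, 0.2854]
tcp_rot: [179.9, 0.1, 165.0]
force: [0.2, 0.4, -4.4]
gripper_width: 0.0389
gripper_force: 61.0
ee_pos: [0.493, 0.2831, 0.283]
tcp_rot: [-180.0, -0.1, 165.0]
force: [0.1, -0.2, -4.9]
gripper_width: 0.0393
gripper_force: 61.0
[([0.511, 0.244, 0.162], 0.65), ([0.549, 0.271, 0.154], 0.65), ([0.531, 0.259, 0.168], 0.64)]
[([0.502, 0.231, 0.158], 0.67)]
[]
364 [167.44230769 164.49175824] u 0.5064 lat 0.3766
3 [157. 184.] u 0.4588 lat 0.3853
16 [158.3125 193.8125] u 0.4388 lat 0.3759
```

```bash
python3 -m crank '[[0,0,-1,0],[0,0,-2.5,0],[0,0,-4.5,0],[0,0,-6.5,0],[0,0,-8.5,0]]' 0|sed -n '2,4p'; python3 -m crank '[[0,0,-2,0],[0,0,-3.5,0],[0,0,-4.5,0],[0,0,-5,0],[0,0,-5,0]]' 0|sed -n '2,4p'
python3 - <<'E'
from h import *
print(tool([.4029,-.3582,.42]))
E
```

```text
ee_pos: [0.4936, 0.2834, 0.371]
tcp_rot: [179.9, 0.1, 165.0]
force: [0.8, -0.1, -4.3]
ee_pos: [0.4934, 0.2833, 0.4186]
tcp_rot: [-180.0, -0.0, 165.0]
force: [0.1, 0.6, -3.7]
[ -7.87142625 -64.30223101  -0.13264005]
```

```bash
python3 -m crank '[[-0.06,-0.5,0,0],[-0.18,-1.5,0,0],[-0.37,-3,0,0],[-0.61,-5,0,0],[-0.92,-7.5,0,0]]' 0|sed -n '2p;4p'; python3 -m crank '[[-0.37,-3,0,0],[-0.73,-6,0,0],[-1.1,-9,0,0],[-1.46,-12,0,0],[-1.83,-15,0,0]]' 0|sed -n '2p;4p'; python3 -m crank '[[-0.37,-3,0,0],[-0.73,-6,0,0],[-1.1,-9,0,0],[-1.46,-12,0,0],[-1.83,-15,0,0]]' 0|sed -n '2p;4p'; python3 -m crank '[[-0.37,-3,0,0],[-0.73,-6,0,0],[-1.1,-9,0,0],[-1.46,-12,0,0],[-1.83,-15,0,0]]' 0|sed -n '2p;4p'; python3 -m crank '[[-0.35,-2.8,0,0],[-0.64,-5.2,0,0],[-0.88,-7.2,0,0],[-1.1,-9,0,0],[-1.27,-10.4,0,0]]' 0|sed -n '2p;4p'; python3 -m crank '[[-0.1,-0.8,0,0],[-0.18,-1.4,0,-1],[-0.18,-1.4,0,-3],[-0.18,-1.4,0,-6],[-0.18,-1.4,0,-9]]' 0|sed -n '2,4p'; python3 -m crank '[[0,0,0,-3],[0,0,0,-6],[0,0,0,-8.5],[0,0,0,-10],[0,0,0,-10]]' 0|sed -n '1,6p';  python3 - <<'E'
from h import *
t=snap('top','y1.png');c=snap('wrist','y2.png')
for q in(t,c):
  for n in ('shaft_1','mat'): print(n,[(np.round(d['at'],3).tolist(),round(d['p'],2)) for d in search_frame(q,n)])
print(get_obs()['q'],tool([.4029,-.3582,.17]))
E
```

```text
ee_pos: [0.4825, 0.2068, 0.4187]
force: [-0.2, -0.6, -4.3]
ee_pos: [0.4608, 0.0568, 0.4189]
force: [0.6, -0.0, -3.8]
ee_pos: [0.4392, -0.0926, 0.4189]
force: [0.5, 0.2, -3.9]
ee_pos: [0.4179, -0.242, 0.419]
force: [-0.2, -0.2, -4.2]
ee_pos: [0.4043, -0.3451, 0.4188]
force: [0.5, -0.6, -3.3]
ee_pos: [0.403, -0.3576, 0.4188]
tcp_rot: [180.0, 0.0, 174.2]
force: [0.6, -0.7, -4.3]
time: 31.42
ee_pos: [0.4029, -0.3578, 0.4188]
tcp_rot: [-180.0, 0.0, -176.0]
force: [0.2, -0.1, -4.3]
gripper_width: 0.0394
gripper_force: 61.1
shaft_1 [([0.445, -0.352, 0.303], 0.58), ([0.428, -0.332, 0.295], 0.5), ([0.455, -0.34, 0.292], 0.5)]
mat [([0.443, -0.342, 0.004], 0.91)]
shaft_1 [([0.431, -0.405, 0.292], 0.52)]
mat [([0.413, -0.358, 0.002], 0.8)]
[-4.42904244e+01 -2.63138854e+00  9.95375984e+01 -3.52997149e-03
  8.30958763e+01 -1.38281910e+02] [-1.41072210e-02 -4.94163126e-03  2.48687882e+01]
```

Everything is still loaded. Lower over the mat.

```bash
python3 -m crank '[[0,0,2,0],[0,0,5,0],[0,0,9,0],[0,0,13,0],[0,0,16,0]]' 0|sed -n '2p;4p'; python3 -m crank '[[0,0,3,0],[0,0,5.5,0],[0,0,7.5,0],[0,0,8.8,0],[0,0,9.3,0]]' 0|sed -n '2p;4p'; python3 -m crank '[[0,0,0.2,0],[0,0,0.5,0],[0,0,0.8,0],[0,0,1.1,0],[0,0,1.4,0]]' 0|sed -n '2p;4p'
python3 - <<'E'
from h import *
c=snap('wrist','y3.png'); print(tool([.4029,-.3582,.138]))
g=c['image']; h=cv2.cvtColor(g,cv2.COLOR_BGR2HSV); m=((h[...,0]>105)&(h[...,0]<130)&(h[...,1]>180)).astype(np.uint8)
n,l,s,ce=cv2.connectedComponentsWithStats(m); i=1+s[1:,4].argmax(); print(s[i])
for v in (150,180,210,230):
  r=np.where(l[v]==i)[0]
  if len(r): print(v,[np.round(onz(c,(u,v),.003),3).tolist() for u in(r[0],r[-1])])
k=np.where(l[:,280]==i)[0]; print(np.round(onz(c,(280,k[0]),.003),3))
E
```

```text
ee_pos: [0.4016, -0.357, 0.2549]
force: [0.0, -0.2, -4.2]
ee_pos: [0.4022, -0.3576, 0.1642]
force: [-0.6, -0.3, -3.2]
ee_pos: [0.4028, -0.3582, 0.1517]
force: [-0.0, -0.2, -3.9]
[-0.02912963 -0.02639028  1.31581018]Traceback (most recent call last):
  File "<stdin>", line 4, in <module>
ValueError: attempt to get argmax of an empty sequence
```

```bash
python3 -m crank '[[0,0,0.1,0],[0,0,0.2,0],[0,0,0.3,0],[0,0,0.4,0],[0,0,0.5,0]]' 0|sed -n '2p;4p'; python3 -m crank '[[0,0,0.1,0],[0,0,0.2,0],[0,0,0.3,0],[0,0,0.4,0],[0,0,0.5,0]]' 0|sed -n '2p;4p'
python3 - <<'E'
from h import *
t=snap('top','y4.png');c=snap('wrist','y5.png');
for q in(t,c):
  for n in ('shaft_1','mat'): print(n,[(np.round(d['at'],3).tolist(),round(d['p'],2)) for d in search_frame(q,n)])
for q,(x0,x1,y0,y1) in((t,(370,480,190,285)),(c,(0,560,100,420))):
  b=q['image'][y0:y1,x0:x1].astype(int); m=((b[...,0]>b[...,2]+50)&(b[...,0]>b[...,1]+40))
  ys,xs=np.where(m); print(m.sum(), xs.min()+x0 if m.any() else 0,xs.max()+x0,ys.min()+y0,ys.max()+y0)
E
```

```text
ee_pos: [0.4042, -0.3596, 0.1496]
force: [-3.8, 1.2, 14.0]
ee_pos: [0.4043, -0.3601, 0.1448]
force: [-3.4, -0.2, 9.8]
shaft_1 [([0.466, -0.342, 0.019], 0.71), ([0.439, -0.346, 0.028], 0.59)]
mat [([0.488, -0.323, 0.005], 0.96)]
shaft_1 []
mat []
678 392 445 211 265
3124 173 380 190 355
```

```bash
python3 -m crank '[[0,0,0.1,0],[0,0,0.2,0],[0,0,0.3,0],[0,0,0.4,0],[0,0,0.5,0]]' 0|sed -n '2p;4p'; python3 -m crank '[[0,0,0.1,0],[0,0,0.2,0],[0,0,0.25,0],[0,0,0.25,0]]' 0|sed -n '2p;4p'
```

```text
ee_pos: [0.4042, -0.36, 0.1394]
force: [-2.5, -0.6, 5.4]
ee_pos: [0.4043, -0.36, 0.1375]
force: [-5.4, -0.5, 11.7]
```

```bash
python3 -m crank '[[0,0,0.05,0],[0,0,0.05,0]]' 0|sed -n '2p;4p'; python3 -m crank '[[0,0,0,0],[0,0,0,0],[0,0,0,0],[0,0,0,0],[0,0,0,0]]' 1|sed -n '2p;4,5p'; python3 -m crank '[[0,0,-1,0],[0,0,-4,0],[0,0,-8,0],[0,0,-13,0],[0,0,-19,0]]' 1|sed -n '1,2p;4,5p'; python3 -m crank '[[0,12,-2,0],[0,12,-2,0],[0,12,-2,0]]' 1|sed -n '2p'
python3 - <<'E'
from h import *
t=snap('top','z1.png');s=snap('scene','z2.png');c=snap('wrist','z3.png')
for q in(t,c,s):
  for n in ('shaft_1','mat','scoop','scoop_pan'): print(n,[(np.round(d['at'],3).tolist(),round(d['p'],2)) for d in search_frame(q,n)])
im=t['image'][205:270,385:460]
h=cv2.cvtColor(im,cv2.COLOR_BGR2HSV)
for nm,m in(('band',(h[...,0]>10)&(h[...,0]<30)&(h[...,1]>90)),('red',((h[...,0]<6)|(h[...,0]>174))&(h[...,1]>170)),('blue',(h[...,0]>105)&(h[...,0]<130)&(h[...,1]>150))):
  n,l,st,ce=cv2.connectedComponentsWithStats(m.astype(np.uint8))
  for i in range(1,n):
    if st[i,4]>2: print(nm,st[i]+[385,205,0,0,0],np.round(onz(t,ce[i]+[385,205],.02 if nm=='band' else .105 if nm=='red' else .003),3))
E
```

```text
ee_pos: [0.4043, -0.36, 0.1375]
force: [-4.7, 1.0, 15.1]
ee_pos: [0.4027, -0.358, 0.1335]
force: [0.2, -0.5, -0.1]
gripper_width: 0.0852
time: 37.83
ee_pos: [0.4022, -0.3576, 0.325]
force: [1.4, -0.7, -0.0]
gripper_width: 0.0856
ee_pos: [0.3944, -0.2357, 0.3458]
shaft_1 []
mat [([0.401, -0.312, 0.006], 0.5)]
scoop [([0.646, -0.078, -0.0], 0.64)]
scoop_pan [([0.646, -0.08, 0.003], 0.7)]
shaft_1 [([0.469, -0.341, 0.019], 0.94), ([0.458, -0.359, 0.027], 0.79), ([0.446, -0.36, 0.022], 0.61)]
mat [([0.453, -0.335, 0.001], 0.84)]
scoop [([0.656, -0.086, -0.002], 0.74), ([0.407, -0.348, 0.007], 0.65)]
scoop_pan [([0.408, -0.345, 0.004], 0.58), ([0.654, -0.091, 0.003], 0.55)]
shaft_1 [([0.443, -0.388, 0.022], 0.57), ([0.453, -0.383, 0.03], 0.52)]
mat [([0.412, -0.396, 0.004], 0.62)]
scoop [([0.401, -0.369, 0.025], 0.92), ([0.655, -0.074, 0.006], 0.65)]
scoop_pan [([0.4, -0.371, 0.026], 0.9), ([0.66, -0.068, 0.007], 0.87)]
blue [392 217   9  14  61] [ 0.483 -0.293  0.003]
blue [442 251   9   9  57] [ 0.401 -0.414  0.003]
blue [400 255   8  10  63] [ 0.389 -0.309  0.003]
```

```bash
python3 -m crank '[[0,5,-2,0],[0,10,-4,0],[0,15,-5,0],[0,20,-5,0],[0,20,-5,0]]' 1|sed -n '1,3p'
python3 - <<'E'
from h import *
t=snap('top');o=get_obs();print(o['force'])
for n in ('shaft_1','mat','scoop_pan'): print(n,[(np.round(d['at'],3).tolist(),round(d['p'],2)) for d in search_frame(t,n)])
im=t['image'][200:275,380:465]
h=cv2.cvtColor(im,cv2.COLOR_BGR2HSV)
for nm,m in(('band',(h[...,0]>10)&(h[...,0]<30)&(h[...,1]>90)),('red',((h[...,0]<6)|(h[...,0]>174))&(h[...,1]>170)),('blue',(h[...,0]>105)&(h[...,0]<130)&(h[...,1]>150))):
  n,l,st,ce=cv2.connectedComponentsWithStats(m.astype(np.uint8))
  for i in range(1,n):
    if st[i,4]>2: print(nm,st[i]+[380,200,0,0,0],np.round(onz(t,ce[i]+[380,200],.02 if nm=='band' else .105 if nm=='red' else .003),3))
  if nm=='blue': print('\n'.join(''.join('#' if x else '.' for x in r) for r in m[::2]))
E
```

```text
time: 39.58
ee_pos: [0.3802, -0.0363, 0.3942]
tcp_rot: [180.0, 0.1, -175.7]
[-0.68357023 -0.18633302 -1.30502446]
shaft_1 [([0.457, -0.364, 0.032], 0.69), ([0.47, -0.342, 0.019], 0.69), ([0.505, 0.283, 0.061], 0.67), ([0.443, -0.362, 0.02], 0.57)]
mat [([0.467, -0.336, 0.004], 0.64)]
scoop_pan [([0.648, -0.079, -0.001], 0.95), ([0.422, -0.346, 0.003], 0.59)]
band [429 224   2   4   5] [ 0.472 -0.372  0.02 ]
band [436 228   2   3   4] [ 0.463 -0.388  0.02 ]
band [454 272   5   3  11] [ 0.357 -0.429  0.02 ]
red [424 247  21   7 109] [ 0.402 -0.354  0.105]
blue [392 212  52  53 385] [ 0.461 -0.328  0.003]
blue [446 233   3  15  20] [ 0.435 -0.417  0.003]
blue [442 252   9   8  52] [ 0.4   -0.413  0.003]
.....................................................................................
.....................................................................................
.....................................................................................
.....................................................................................
..............................................
[... 2177 characters left out ...]
............
...................#########.........................................................
...................#########.........................................................
....................########.........................................................
.....................................................................................
.....................................................................................
.....................................................................................
.....................................................................................
.....................................................................................
```

Run:
```python
from h import *
t=snap('top');K=np.array([[t['fx'],0,t['cx']],[0,t['fy'],t['cy']],[0,0,1.]])
g=cv2.cvtColor(t['image'],cv2.COLOR_BGR2GRAY);a=np.radians(15)
for lat in(.37,.402,.43):
  us=np.arange(.31,.50,.006); P=np.array([[u*np.cos(a)+lat*np.sin(a),-u*np.sin(a)+lat*np.cos(a),.058-(u-.4)*.16] for u in us])
  px=cv2.projectPoints(P,np.array(t['rvec']),np.array(t['tvec']),K,np.array(t['distortion']))[0][:,0]
  print(lat,[int(g[int(round(v)),int(round(u))]) for u,v in px])
# across scoop pocket on mat
for y in(-.335,-.345,-.375):
  P=np.array([[x,y,.012] for x in np.arange(.40,.51,.004)]);px=cv2.projectPoints(P,np.array(t['rvec']),np.array(t['tvec']),K,np.array(t['distortion']))[0][:,0]
  print(y,[int(g[int(round(v)),int(round(u))]) for u,v in px])
for n in('shaft_1',):
  print([[(np.round(d['at'],3).tolist(),round(d['p'],2)) for d in search_frame(q,n)] for q in(camera('top'),camera('wrist'))])
```

```text
0.37 [160, 170, 169, 170, 171, 170, 171, 171, 170, 169, 170, 170, 169, 168, 167, 168, 168, 168, 168, 168, 168, 168, 231, 245, 245, 245, 246, 246, 246, 246, 246, 246]
0.402 [165, 174, 173, 174, 173, 172, 174, 173, 173, 172, 171, 171, 170, 169, 168, 168, 170, 169, 169, 170, 169, 187, 245, 245, 246, 246, 246, 246, 246, 246, 246, 246]
0.43 [175, 174, 174, 174, 175, 235, 243, 238, 194, 175, 167, 167, 167, 169, 169, 178, 168, 165, 166, 166, 167, 243, 244, 245, 245, 245, 245, 245, 245, 245, 245, 245]
-0.335 [230, 222, 209, 161, 142, 141, 142, 140, 148, 186, 176, 158, 145, 190, 187, 151, 123, 135, 131, 130, 145, 141, 91, 70, 73, 122, 145, 162]
-0.345 [144, 127, 217, 162, 139, 141, 142, 142, 138, 132, 134, 139, 129, 127, 141, 140, 126, 136, 133, 126, 143, 143, 100, 74, 65, 91, 136, 162]
-0.375 [205, 147, 125, 123, 117, 119, 141, 142, 138, 186, 211, 204, 198, 173, 186, 183, 144, 141, 186, 172, 144, 177, 188, 152, 107, 109, 122, 163]
[[([0.456, -0.362, 0.031], 0.76), ([0.471, -0.343, 0.02], 0.62)], [([0.459, -0.353, 0.03], 0.78), ([0.471, -0.338, 0.019], 0.73), ([0.445, -0.362, 0.021], 0.62)]]
```

```bash
python3 -c "
from workcell import *
print(finish_job())"
```

```text
the job is handed in; nothing more can be done
None
```

The job is handed in at about 40 s. By my measurements the tray was tipped to its stop, and the scoop sits upright near the middle of the mat with all three shafts in it. One shaft may be resting on top of the other two. I didn't touch the shafts with the fingers, and no verdict came back.

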